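# Ready the tube carrier for transport

## Task

Ready the carrier that holds the sample tubes to be carried off: swing its carry handle up until it clicks upright and stays there, then let go of it. Leave the handle of the empty carrier as it is.

Things in the scene. Friction and masses are not known exactly. Their poses are not given: they have to be found in the camera images.
- carrier: Loaded tube carrier: white block 90 x 150 x 50 mm (x, y, z), yaw within 0.6 rad, with 8 upright white-capped tubes, tops at 100 mm. Stands fast, does not move. Origin: centre of underside, on the bench; z up. A U-shaped handle of 8 mm rod turns about the carrier's y on pivots at x 0, y +-83, z 60 mm; it starts folded out beyond the -x side, towards the robot; cross bar 120 mm from the pivots.
- carrier_handle (a joint): Angle of the loaded carrier's handle, rad: 0 level, pointing to the carrier's -x; grows as it swings up; 1.57 upright, its end stop. Starts at 0 to 0.5. A stiff hinge (1 to 2 N at the grip): it stays where left. From about 1.15 to 1.37 a spring catch takes 4 to 10 N at the grip to pass; past 1.42 the catch drives it to 1.57 and holds it.
- carrier_grip (a point): Centre of the grey sleeve (18 mm diameter, 90 mm long, along the carrier's y) on the cross bar of the loaded carrier's handle. It moves on a 120 mm arc about the pivot line, 60 to 118 mm above the bench at the start, 180 mm when upright; at least 50 mm free between sleeve and block at the start. Its axes turn with the handle: x towards the pivots, y along the sleeve.
- spare_grip (a point): Centre of the same sleeve on the empty carrier's handle. That carrier is the same block and handle, with empty holes in place of tubes, standing on the other side, right or left. This handle is to be left as it is.
Mind the look-alikes: they are no part of the job. What is shaped like the carrier but black or brown is not meant.

How it is judged:
At the end, for the whole second after the job is handed in: The loaded carrier's handle stands upright past its catch (above 1.40 rad, within about 10 degrees of the stop) and at rest, and the empty carrier's grip is within 30 mm of where it started (value of joint carrier_handle above 1.4 rad and velocity of joint carrier_handle below 0.1 rad/s and distance of spare_grip from where it was at the start of the episode below 0.03 m); the robot touches nothing.
It fails at once if the empty carrier's handle is swung (its grip moves more than 40 mm) (distance of spare_grip from where it was at the start of the episode above 0.04 m).
It also fails if it takes over 34 s, if anything falls off the work surface, if the arm or the gripper's body presses on something with over 40 N, if the wrist force passes 120 N, or if a joint passes its speed limit or range.

## Robot

A 7-joint arm with a two-finger parallel gripper is mounted at the origin on the work surface. World frame = base frame: x ahead of the robot, y to its left, z up, the work surface at z = 0. Lengths are in m, angles in rad, forces in N, time in s.
With the tool pointing down it reaches from about 0.425 to 0.875 m from the base axis. Payload 9.9 kg.
Tool frame: the origin (TCP) lies at the very end of the fingers, on their centre line; the grasp point (between the pads) lies 19 mm behind it; z points along the fingers, y is the line along which they close (so a half turn about z gives the same grasp; the last joint's range is limited). The gripper opens to 85 mm and grips with 20 to 120 N. Pads are 22 mm wide; open, the fingers measure 114 mm over their backs; the gripper's body (76 mm by 85 mm) begins 54 mm behind the grasp point. The pads swing forward as they close: fully open they stand 13 mm farther back than shut.
Start: joints at [1.116, 0.576, 0.025, 1.437, -0.015, 1.129, -0.057], TCP at [0.245, -0.629, 0.231] pointing down, gripper open.
Joint ranges: [-2.76, 2.76], [-0.34, 2.15], [-1.52, 1.57], [0.19, 2.46], [-1.09, 4.23], [0.17, 1.99], [-2.82, 2.82]. Speed limits (rad/s): [2.22, 2.22, 3.01, 3.01, 3.14, 3.14, 3.14].

## Interface

Orientations are given as a rotation vector (axis times angle).
In Python, from rig import monitor, read_camera, camera_params, ticket, spot_in gives the robot as it stands.
- The arm moves only by the tool apply_moves, never from a script. Its arguments are lists of equal length, an entry for each row: "gripper": the finger opening in m, from 0 to 0.0854; "slide": the shift along the tool's x, y, z in m, a list of three; "angular": the turn, a rotation vector about the tool's x, y, z in rad, a list of three. In form: {"gripper": [gripper, ...], "slide": [[x, y, z], ...], "angular": [[wx, wy, wz], ...]}. A call has exactly 5 rows; each row shifts and turns the commanded pose from where the row before left it, along the tool's axes as they then stand; what a row does not reach is not made up. A row lasts 1/10 s, in which the tool goes at most 50 mm and 8.59 degrees, less where a joint would pass 70% of its speed; a pose out of reach is approached as far as the arm can. A call is refused whole if a number of a shift passes 0.05 or a number of a turn 0.15, either way. A call with a gripper value outside its range is refused whole. The fingers move at their own pace and stop on an object; the grip force is fixed at half the most. Time passes only in rows, so rows that do not move let the fingers close, or fill a call up. It gives the time, the measured TCP pose, the force, the opening and the grip force at its end, in the units of the state.
- monitor.read_state(): the state, without advancing time (a new reading comes with each control period).
- read_camera(name): name is "scene" or "side" or "wrist"; returns (picture, depth): 400x640x3 uint8, red, green, blue; 400x640 float32, m along the optical axis (not along the pixel's ray), 0 where there is no reading.
- camera_params(name): a dict with "fov_y" (degrees; the focal length in pixels is half the picture's height over the tangent of half this angle, whatever the lens; pixels are square), "cx", "cy" (the principal point, pixels), "R" (3x3) and "t" (3): a world point X has camera coordinates R X + t; the wrist camera has in their place "mount" (4x4, takes a point from camera to tool coordinates, whose origin is the TCP and whose axes are the flange's). Camera axes: x right, y down, z forward; pixel columns grow to the right and rows downward; lengths in m; the calibration is good to about 2 mm. A picture is of the moment at which its call begins: read the wrist's pose just before it. camera_params takes no time and is no camera call.
- ticket.sign_off(): hands the job in; it is judged then, once.
Trained networks look in the newest picture that a camera, given by its name, has taken for a name from the list of things; names that differ only in an ending like _2 or _b are one class to them, and where a whole thing is asked for, a point or a joint stands for the part that bears it (a point fixed in the world has none). Each returns a list of dicts, best first, with "confidence" (0 to 1); they miss things now and then, are a little off and sometimes report something else, mostly with a low value. They report only what shows in the picture. A call takes as long as a camera call. They do not tell look-alikes from the thing itself.
- spot_in(thing, camera): "centre" ([column, row] in pixels, amid what is visible of it).
The state is a dict: "time": time; "q": joint angles; "dq": joint speeds; "effort": joint torques, N m; "ee_pos": TCP position; "tool_rot": TCP orientation; "ft_force": force on the tool from outside, world axes, zero at the start; "wrist_torque": the same for the moment, N m; "gripper_width": finger opening in m; "grip_force": force on a finger pad.
Only numpy, scipy, OpenCV 4.12 (cv2) and the standard library are available. Lean on these libraries where they do the work, as an engineer would, in place of code of your own. Each camera call takes 0.05 s, during which the arm holds its last target. There are 200 camera calls.

## Working session

There is one attempt and no reset: what is moved stays moved. The work goes in short steps, Python scripts to look and compute and a tool call to move; the robot and the scene stay as the last step left them, time stands still between calls to the robot, and variables do not carry over. Pictures are saved under pics/ and viewed, at most 10 in all, crops included, and the job is handed in when it is done.

Besides the shell and the picture viewer there is one more tool, called after "Request:" as a command line: name --argument value ..., lists and objects as JSON in quotes. apply_moves: Moves the arm, as the interface text tells. Its arguments: {"type":"object","properties":{"gripper":{"type":"array","items":{"type":"number"}},"slide":{"type":"array","items":{"type":"array","items":{"type":"number"}}},"angular":{"type":"array","items":{"type":"array","items":{"type":"number"}}}},"required":["gripper","slide","angular"]}

```bash
mkdir -p pics; cat > h.py <<'E'
import numpy as np, cv2
from rig import monitor, read_camera, camera_params, ticket, spot_in
from scipy.spatial.transform import Rotation as Ro
def cloud(name,d):
    p=camera_params(name); h,w=d.shape
    f=h/2/np.tan(np.radians(p["fov_y"])/2)
    u,v=np.meshgrid(np.arange(w),np.arange(h))
    C=np.stack([(u-p["cx"])/f*d,(v-p["cy"])/f*d,d],-1)
    if "mount" in p:
        s=monitor.read_state(); M=np.array(p["mount"])
        T=C@M[:3,:3].T+M[:3,3]
        return T@Ro.from_rotvec(s["tool_rot"]).as_matrix().T+np.array(s["ee_pos"])
    return (C-np.array(p["t"]))@np.array(p["R"])
E
python3 - <<'E'
from h import *
s=monitor.read_state(); print(s)
for n in ("scene","side"):
    im,d=read_camera(n); cv2.imwrite(f"pics/{n}0.png",im[...,::-1]); np.savez(f"{n}0.npz",im=im,X=cloud(n,d),d=d)
    X=cloud(n,d)
    for t in ("carrier","carrier_grip","spare_grip"):
        for r in spot_in(t,n):
            c,w=map(int,np.round(r["centre"])); print(n,t,c,w,round(r["confidence"],2),X[w,c].round(3),d[w,c])
E
```

```text
{'time': 0.0, 'q': array([ 1.11620834,  0.57653166,  0.02482149,  1.43793058, -0.01501964,
        1.1290098 , -0.05650576]), 'dq': array([-2.51336612e-04, -7.05316633e-06, -1.33128173e-03,  1.16767330e-03,
        9.84016305e-04, -3.49273648e-04, -3.31008210e-04]), 'effort': array([-1.28713659e-04, -7.65765524e+01,  2.25123882e+00, -2.85966200e+01,
        1.55152642e-02,  1.28283500e-02,  2.17921792e-05]), 'ee_pos': array([ 0.24443853, -0.62868178,  0.23043449]), 'tool_rot': array([-3.08611993e+00, -5.78856211e-01,  5.81311887e-04]), 'ft_force': array([-0.21839156, -0.374763  , -0.66624004]), 'wrist_torque': array([-0.00561132, -0.01500989, -0.02394238]), 'grip_force': 0.0, 'gripper_width': 0.08532885983438639}
scene carrier 428 224 0.93 [0.586 0.159 0.096] 1.2308743
scene carrier 222 220 0.66 [ 0.416 -0.31   0.088] 1.2541766
scene carrier 411 123 0.64 [0.231 0.269 0.051] 1.4799886
scene carrier_grip 395 96 0.96 [0.127 0.259 0.065] 1.5238743
scene carrier_grip 401 189 0.84 [0.409 0.171 0.002] 1.4068428
scene carrier_grip 216 183 0.6 [ 0.277 -0.305  0.06 ] 1.3537977
scene spare_grip 245 256 0.64 [ 0.518 -0.278  0.065] 1.2218406
side carrier 343 164 0.87 [ 0.378 -0.261  0.066] 1.2635443
side carrier 382 300 0.81 [0.227 0.335 0.09 ] 0.7332857
side carrier 248 251 0.72 [0.536 0.226 0.078] 0.8813763
side carrier_grip 284 246 0.93 [0.487 0.104 0.001] 1.015022
side carrier_grip 360 173 0.62 [ 0.318 -0.224  0.057] 1.227857
side carrier_grip 434 314 0.57 [0.124 0.316 0.05 ] 0.75263435
side spare_grip 295 172 0.64 [ 0.522 -0.182  0.067] 1.2217826
```

View pics/scene0.png

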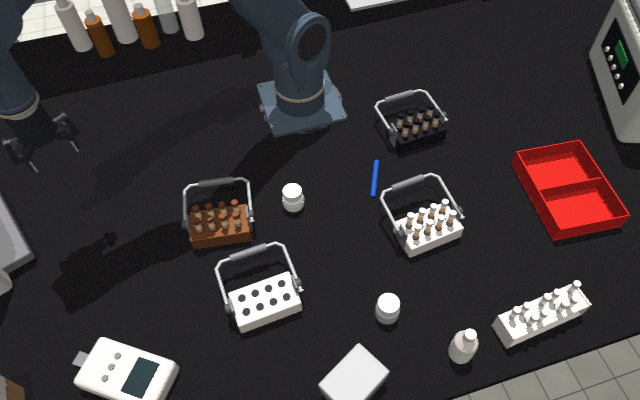

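View pics/side0.png

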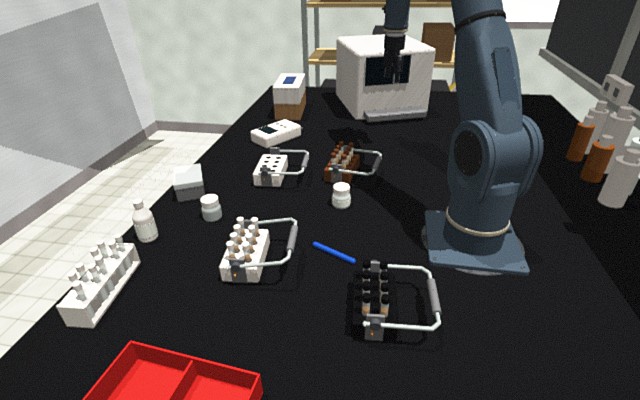

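Candidates in the scene view:
- white carrier with tubes at (428,228), sleeve about (403,183): **chosen**
- empty white carrier at (265,300), the spare
- brown carrier at (220,222)
- black carrier at (418,120)
- handle-less white rack at (543,312)

The side view agrees: loaded white carrier at (245,250), sleeve at (292,240).

```bash
python3 - <<'E'
from h import *
for n,(a,b,c,e) in {"scene":(370,470,160,260),"side":(210,310,205,290)}.items():
    z=np.load(n+"0.npz"); X=z["X"]; im=z["im"]
    if n=="scene": cv2.imwrite("pics/crop1.png",cv2.resize(im[c:e,a:b,::-1],None,fx=5,fy=5,interpolation=cv2.INTER_CUBIC))
    Y=X[c:e,a:b].reshape(-1,3); col=im[c:e,a:b].reshape(-1,3).astype(int)
    np.save(n+"c.npy",np.c_[Y,col])
    m=(Y[:,2]>.02)&(Y[:,2]<.2)
    Z=Y[m];
    # sleeve/handle: near side
    sl=m&(Y[:,0]<.50)
    print(n,m.sum(),Z.min(0).round(3),Z.max(0).round(3))
    o=np.argsort(Z[:,0])[:90:3]
    for i in o: print(Z[i].round(3),col[m][i])
E
```

```text
scene 2943 [0.317 0.082 0.02 ] [0.616 0.27  0.108]
[0.317 0.135 0.021] [ 46 108 220]
[0.435 0.204 0.088] [117 117 119]
[0.437 0.19  0.088] [121 120 122]
[0.438 0.208 0.09 ] [101  99 103]
[0.438 0.205 0.091] [138 136 139]
[0.438 0.232 0.081] [181 186 182]
[0.439 0.214 0.084] [232 236 234]
[0.439 0.226 0.08 ] [163 167 164]
[0.439 0.205 0.089] [170 166 169]
[0.439 0.208 0.088] [160 157 158]
[0.44  0.226 0.077] [70 74 71]
[0.44  0.21  0.088] [190 196 194]
[0.44  0.16  0.087] [157 154 156]
[0.441 0.188 0.09 ] [164 162 168]
[0.441 0.155 0.086] [162 159 162]
[0.441 0.174 0.087] [168 167 169]
[0.442 0.221 0.085] [183 191 187]
[0.442 0.188 0.086] [174 173 176]
[0.442 0.176 0.087] [174 171 174]
[0.442 0.135 0.087] [122 121 124]
[0.442 0.168 0.086] [172 170 172]
[0.442 0.221 0.082] [100 103 101]
[0.443 0.181 0.09 ] [171 170 171]
[0.443 0.199 0.083] [144 141 145]
[0.443 0.162 0.091] [163 159 163]
[0.444 0.237 0.086] [231 237 234]
[0.444 0.169 0.092] [161 158 163]
[0.444 0.208 0.089] [167 167 166]
[0.444 0.189 0.089] [165 165 166]
[0.445 0.234 0.088] [222 229 226]
side 2746 [ 0.433 -0.004  0.02 ]
[... 322 characters left out ...]
0.215 0.083] [126 129 124]
[0.437 0.232 0.08 ] [203 210 206]
[0.437 0.182 0.086] [136 133 132]
[0.437 0.21  0.085] [93 95 92]
[0.437 0.219 0.084] [221 231 223]
[0.437 0.179 0.086] [138 138 138]
[0.438 0.237 0.081] [199 206 198]
[0.438 0.158 0.082] [87 85 82]
[0.438 0.167 0.083] [115 114 115]
[0.438 0.176 0.087] [149 150 150]
[0.439 0.215 0.082] [227 237 229]
[0.439 0.184 0.087] [155 152 153]
[0.439 0.231 0.085] [244 249 245]
[0.439 0.212 0.083] [213 222 214]
[0.439 0.24  0.08 ] [176 186 179]
[0.439 0.181 0.088] [159 157 158]
[0.44  0.16  0.087] [141 142 144]
[0.44  0.219 0.083] [243 247 243]
[0.44  0.208 0.088] [162 159 158]
[0.44  0.147 0.085] [128 127 126]
[0.44  0.147 0.082] [116 117 117]
```

View pics/crop1.png

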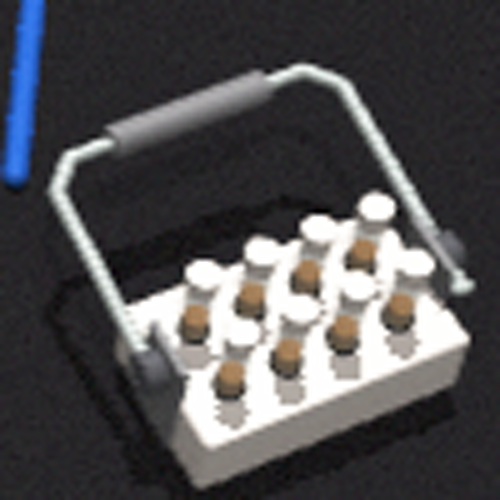

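The crop shows the white block with 8 white-capped tubes. Its grey sleeve runs from crop (110,138) to (268,85), so this is the loaded carrier. Next I fit its pose.

```bash
python3 - <<'E'
from h import *
from scipy.optimize import least_squares
A=np.r_[np.load("scenec.npy"),np.load("sidec.npy")]; P=A[:,:3]; c=A[:,3:]
m=(P[:,2]>.03)&(P[:,2]<.115)&(P[:,0]>.4)&(P[:,0]<.64)&(P[:,1]>.05)&(P[:,1]<.28)
P=P[m]
# model: handle skeleton points + block box; robust distance fit of rods + box surface
def seg(p,a,b):
    ab=b-a; t=np.clip(((p-a)@ab)/(ab@ab),0,1); return np.linalg.norm(p-a-t[:,None]*ab,axis=1)
def res(v):
    x,y,yaw,th=v; R=Ro.from_euler('z',yaw).as_matrix()
    L=(P-[x,y,0])@R
    h=lambda r,yy:np.array([-r*np.cos(th),yy,.06+r*np.sin(th)])
    d=[seg(L,h(0,s*.083),h(.105,s*.083))-.004 for s in(1,-1)]
    d+=[seg(L,h(.12,-.07),h(.12,.07))-.004, seg(L,h(.12,-.045),h(.12,.045))-.009]
    q=np.abs(L-[0,0,.025])-[.045,.075,.025]
    d.append(np.linalg.norm(np.maximum(q,0),axis=1)+np.minimum(q.max(1),0))
    return np.min(np.abs(d),axis=0)
best=min((least_squares(res,[.54,.17,y0,t0],loss='soft_l1',f_scale=.004) for y0 in(-.3,0,.3) for t0 in(.1,.4)),key=lambda r:r.cost)
x,y,yaw,th=best.x; print(best.x.round(4),best.cost,np.median(res(best.x)))
R=Ro.from_euler('z',yaw).as_matrix()
print("grip",(np.array([x,y,0])+R@[-.12*np.cos(th),0,.06+.12*np.sin(th)]).round(4))
s=monitor.read_state(); T=Ro.from_rotvec(s["tool_rot"]).as_matrix(); print(T.round(3)); print(np.array(s["ee_pos"]))
E
```

```text
[0.5655 0.1786 0.0999 0.2073] 0.20973223739044666 0.002531068077192028
grip [0.4487 0.1669 0.0847]
[[ 0.932  0.362 -0.   ]
 [ 0.362 -0.932  0.   ]
 [-0.    -0.    -1.   ]]
[ 0.24455334 -0.62906154  0.23115579]
```

```bash
cat >> h.py <<'E'
YAW=.10
def pose(p,a,yaw=None):
    Z=Ro.from_euler('z',YAW if yaw is None else yaw); y=Z.apply([np.cos(a),0,np.sin(a)]); z=Z.apply([np.sin(a),0,-np.cos(a)])
    return np.array(p,float),Ro.from_matrix(np.c_[np.cross(y,z),y,z])
def rows(way):  # way: list of (p,R,n); prints rounded rows from the present pose
    s=monitor.read_state(); p=np.array(s["ee_pos"]); R=Ro.from_rotvec(s["tool_rot"]); S=[];A=[]
    for P,Q,n in way:
        for k in range(n,0,-1):
            d=R.inv().apply((P-p)/k).round(3); w=((R.inv()*Q).as_rotvec()/k).round(3)
            S.append(d.tolist());A.append(w.tolist()); p=p+R.apply(d); R=R*Ro.from_rotvec(w)
    for i in range(0,len(S),5): print("slide",S[i:i+5],"\nang",A[i:i+5])
E
python3 - <<'E'
from h import *
rows([(*pose([.48,-.36,.27],0,-.55),8),(*pose([.53,.02,.27],0,0.0),9),(*pose([.42,.15,.25],.1),3)])
E
```

```text
slide [[0.04, -0.021, -0.005], [0.041, -0.017, -0.005], [0.042, -0.014, -0.005], [0.043, -0.011, -0.005], [0.044, -0.007, -0.005]] 
ang [[-0.0, -0.0, -0.081], [-0.0, -0.0, -0.081], [-0.0, -0.0, -0.081], [-0.0, -0.0, -0.081], [-0.0, -0.0, -0.081]]
slide [[0.045, -0.003, -0.005], [0.045, 0.0, -0.004], [0.044, 0.004, -0.005], [0.039, -0.017, 0.0], [0.04, -0.015, 0.0]] 
ang [[-0.0, -0.0, -0.082], [-0.0, -0.0, -0.081], [-0.0, -0.0, -0.082], [-0.0, -0.0, -0.061], [-0.0, -0.0, -0.061]]
slide [[0.041, -0.012, 0.0], [0.041, -0.01, 0.0], [0.042, -0.008, 0.0], [0.042, -0.005, 0.0], [0.043, -0.002, 0.0]] 
ang [[-0.0, -0.0, -0.061], [-0.0, -0.0, -0.061], [-0.0, -0.0, -0.061], [-0.0, -0.0, -0.061], [-0.0, -0.0, -0.061]]
slide [[0.043, 0.0, 0.0], [0.042, 0.003, 0.0], [0.043, -0.037, 0.007], [0.045, -0.035, 0.006], [0.046, -0.034, 0.004]] 
ang [[-0.0, -0.0, -0.061], [-0.0, -0.0, -0.062], [-0.033, 0.002, -0.033], [-0.034, 0.001, -0.033], [-0.033, 0.002, -0.034]]
```

Request:
apply_moves --gripper '[0.05,0.05,0.05,0.05,0.05]' --slide '[[0.04,-0.021,-0.005],[0.041,-0.017,-0.005],[0.042,-0.014,-0.005],[0.043,-0.011,-0.005],[0.044,-0.007,-0.005]]' --angular '[[0,0,-0.081],[0,0,-0.081],[0,0,-0.081],[0,0,-0.081],[0,0,-0.081]]'

```text
time: 0.9
ee_pos: [0.3918, -0.4598, 0.2567]
tool_rot: [2.906, 1.193, 0.0]
ft_force: [0.4, -0.5, 0.4]
gripper_width: 0.0499
grip_force: 0.0
```

Request:
apply_moves --gripper '[0.05,0.05,0.05,0.05,0.05]' --slide '[[0.045,-0.003,-0.005],[0.045,0,-0.004],[0.044,0.004,-0.005],[0.039,-0.017,0],[0.04,-0.015,0]]' --angular '[[0,0,-0.082],[0,0,-0.081],[0,0,-0.082],[0,0,-0.061],[0,0,-0.061]]'

```text
time: 1.4
ee_pos: [0.4918, -0.2741, 0.2703]
tool_rot: [2.64, 1.703, 0.001]
ft_force: [-0.0, -0.6, -0.3]
gripper_width: 0.0501
grip_force: 0.0
```

Request:
apply_moves --gripper '[0.05,0.05,0.05,0.05,0.05]' --slide '[[0.041,-0.012,0],[0.041,-0.01,0],[0.042,-0.008,0],[0.042,-0.005,0],[0.043,-0.002,0]]' --angular '[[0,0,-0.061],[0,0,-0.061],[0,0,-0.061],[0,0,-0.061],[0,0,-0.061]]'

```text
time: 1.9
ee_pos: [0.5187, -0.0631, 0.2706]
tool_rot: [2.351, 2.083, 0.0]
ft_force: [0.9, -0.7, 0.2]
gripper_width: 0.05
grip_force: 0.0
```

Request:
apply_moves --gripper '[0.05,0.05,0.05,0.05,0.05]' --slide '[[0.043,0,0],[0.042,0.003,0],[0.043,-0.037,0.007],[0.045,-0.035,0.006],[0.046,-0.034,0.004]]' --angular '[[0,0,-0.061],[0,0,-0.062],[-0.033,0.002,-0.033],[-0.034,0.001,-0.033],[-0.033,0.002,-0.034]]'

```text
time: 2.4
ee_pos: [0.4325, 0.1351, 0.2524]
tool_rot: [2.059, 2.279, 0.117]
ft_force: [0.3, 1.8, 0.4]
gripper_width: 0.0502
grip_force: 0.0
```

```bash
python3 - <<'E'
from h import *
read_camera("scene");read_camera("scene")
s=monitor.read_state(); im,d=read_camera("wrist"); X=cloud("wrist",d); cv2.imwrite("pics/w1.png",im[...,::-1]); np.savez("w1.npz",im=im,X=X)
print(s["ee_pos"],s["q"])
for t in ("carrier","carrier_grip"):
    for r in spot_in(t,"wrist"):
        c,w=map(int,np.round(r["centre"])); print(t,c,w,round(r["confidence"],2),X[w,c].round(3))
E
```

```text
[0.42891057 0.13823351 0.25257397] [-0.00366636  0.19306993 -0.523066    2.02891223  0.17869615  0.85993515
 -0.5153226 ]
carrier 410 140 0.8 [0.539 0.185 0.073]
carrier 111 48 0.75 [0.271 0.235 0.096]
carrier_grip 324 132 0.93 [0.45  0.185 0.087]
carrier_grip 69 90 0.87 [0.216 0.198 0.059]
```

View pics/w1.png

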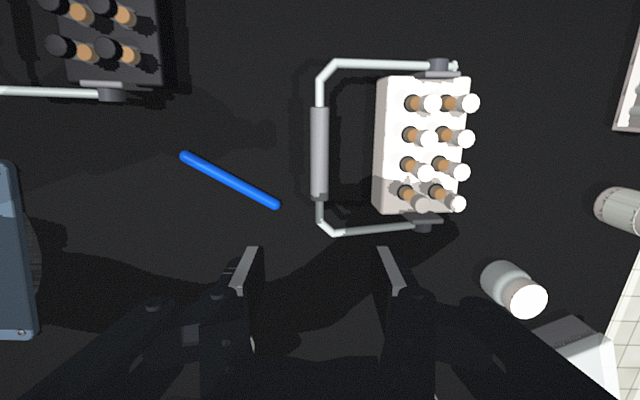

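The wrist view shows the white loaded carrier at (425,145), with its sleeve along column 320, rows 107–197. I refit the pose from this nearer cloud.

```bash
cat >> h.py <<'E'
from scipy.optimize import least_squares
def fit(P,v0):
    def seg(p,a,b):
        ab=b-a; t=np.clip(((p-a)@ab)/(ab@ab),0,1); return np.linalg.norm(p-a-t[:,None]*ab,axis=1)
    def res(v):
        x,y,yaw,th=v; L=Ro.from_euler('z',-yaw).apply(P-[x,y,0])
        h=lambda r,yy:np.array([-r*np.cos(th),yy,.06+r*np.sin(th)])
        d=[seg(L,h(0,s*.083),h(.105,s*.083))-.004 for s in(1,-1)]
        d+=[seg(L,h(.12,-.07),h(.12,.07))-.004, seg(L,h(.12,-.045),h(.12,.045))-.009]
        q=np.abs(L-[0,0,.025])-[.045,.075,.025]
        d.append(np.linalg.norm(np.maximum(q,0),axis=1)+np.minimum(q.max(1),0))
        return np.min(np.abs(d),axis=0)
    r=least_squares(res,v0,loss='soft_l1',f_scale=.003); x,y,yaw,th=r.x
    g=np.array([x,y,0])+Ro.from_euler('z',yaw).apply([-.12*np.cos(th),0,.06+.12*np.sin(th)])
    return r.x,g,np.median(res(r.x))
def crop(X): 
    P=X.reshape(-1,3); return P[(P[:,2]>.03)&(P[:,2]<.2)&(P[:,0]>.41)&(P[:,0]<.65)&(P[:,1]>.05)&(P[:,1]<.3)]
E
python3 - <<'E'
from h import *
z=np.load("w1.npz"); P=crop(z["X"]); print(len(P)); v,g,m=fit(P,[.5655,.1786,.1,.2]); print(v.round(4),g.round(4),m)
S=z["X"][107:197,312:328].reshape(-1,3); S=S[S[:,2]>.06]; print("sleeve med",np.median(S,0), S.min(0),S.max(0))
E
```

```text
17040
[0.5662 0.1744 0.093  0.2172] [0.4495 0.1636 0.0859] 0.0014101366688074601
sleeve med [0.44698982 0.1678822  0.08851244] [0.40956585 0.12278524 0.08294544] [0.45891759 0.20819162 0.39501295]
```

```bash
sed -i 's/^YAW=.*/YAW=.095/' h.py; cat >> h.py <<'E'
C=np.array([.566,.176,0])
def at(th,a,back=0,dth=0):   # TCP pose with sleeve at handle angle th between pads, tilt a
    g=C+Ro.from_euler('z',YAW).apply([-.12*np.cos(th),0,.06+.12*np.sin(th)])
    p,R=pose(g,a); return p+R.apply([0,0,.019-back]),R
E
python3 - <<'E'
from h import *
rows([(*at(.215,.5,.09),5)])
print(at(.215,.5,.09)[0])
E
```

```text
slide [[0.006, -0.005, 0.021], [0.006, -0.007, 0.02], [0.006, -0.009, 0.019], [0.006, -0.01, 0.019], [0.006, -0.011, 0.018]] 
ang [[-0.08, -0.0, 0.001], [-0.08, -0.0, 0.001], [-0.08, -0.0, 0.001], [-0.08, -0.001, 0.001], [-0.079, -0.0, 0.001]]
[0.41540574 0.16165035 0.14791005]
```

Request:
apply_moves --gripper '[0.05,0.05,0.05,0.05,0.05]' --slide '[[0.006,-0.005,0.021],[0.006,-0.007,0.02],[0.006,-0.009,0.019],[0.006,-0.01,0.019],[0.006,-0.011,0.018]]' --angular '[[-0.08,0,0.001],[-0.08,0,0.001],[-0.08,0,0.001],[-0.08,0,0.001],[-0.08,0,0.001]]'

```text
time: 3.15
ee_pos: [0.427, 0.1437, 0.1757]
tool_rot: [1.911, 2.076, 0.396]
ft_force: [0.8, -1.1, 0.1]
gripper_width: 0.0501
grip_force: 0.0
```

```bash
python3 - <<'E'
from h import *
read_camera("scene");read_camera("scene");s=monitor.read_state()
print(s["ee_pos"],s["q"].round(2)); print(Ro.from_rotvec(s["tool_rot"]).as_matrix().round(3)); p,R=at(.215,.5,.09); print(p,R.as_matrix().round(3))
rows([(*at(.215,.5,0),5)])
E
```

```text
[0.42669218 0.14361148 0.17534537] [-0.32  0.2  -0.35  2.4   0.96  0.37 -1.44]
[[-0.078  0.917  0.391]
 [ 0.997  0.083  0.004]
 [-0.029  0.39  -0.92 ]]
[0.41540574 0.16165035 0.14791005] [[-0.095  0.874  0.477]
 [ 0.995  0.083  0.045]
 [ 0.     0.479 -0.878]]
slide [[0.005, -0.002, 0.022], [0.004, -0.003, 0.022], [0.004, -0.003, 0.022], [0.004, -0.003, 0.022], [0.004, -0.004, 0.022]] 
ang [[-0.02, 0.007, -0.001], [-0.02, 0.007, -0.0], [-0.02, 0.007, -0.001], [-0.02, 0.006, -0.0], [-0.02, 0.007, -0.001]]
```

```bash
python3 - <<'E'
from h import *
print(at(.215,.3,.06)[0])
rows([(*at(.215,.3,.06),5)])
E
```

```text
[0.43722977 0.16372989 0.12477049]
slide [[0.004, -0.002, 0.01], [0.004, -0.001, 0.01], [0.004, -0.001, 0.01], [0.004, -0.001, 0.011], [0.004, -0.001, 0.01]] 
ang [[0.02, 0.007, -0.001], [0.02, 0.007, -0.001], [0.02, 0.006, -0.001], [0.02, 0.007, -0.002], [0.02, 0.006, -0.001]]
```

Request:
apply_moves --gripper '[0.05,0.05,0.05,0.05,0.05]' --slide '[[0.004,-0.002,0.01],[0.004,-0.001,0.01],[0.004,-0.001,0.01],[0.004,-0.001,0.01],[0.004,-0.001,0.01]]' --angular '[[0.02,0.007,0],[0.02,0.007,0],[0.02,0.007,0],[0.02,0.007,0],[0.02,0.007,0]]'

```text
time: 3.75
ee_pos: [0.4375, 0.1648, 0.1261]
tool_rot: [1.974, 2.159, 0.332]
ft_force: [0.3, -0.7, -0.2]
gripper_width: 0.0497
grip_force: 0.0
```

```bash
python3 - <<'E'
from h import *
read_camera("scene");s=monitor.read_state()
print(s["ee_pos"],s["q"].round(2)); print(Ro.from_rotvec(s["tool_rot"]).as_matrix().round(3)); 
rows([(*at(.215,.25,0),5)])
E
```

```text
[0.43777283 0.16533389 0.12511827] [-0.28  0.34 -0.36  2.35  0.92  0.33 -1.38]
[[-0.09   0.952  0.291]
 [ 0.996  0.084  0.033]
 [ 0.006  0.293 -0.956]]
slide [[-0.0, -0.0, 0.012], [-0.0, -0.0, 0.012], [-0.001, -0.0, 0.012], [-0.0, -0.0, 0.012], [-0.001, -0.0, 0.012]] 
ang [[0.01, -0.001, -0.001], [0.009, -0.001, -0.001], [0.01, -0.001, -0.001], [0.009, -0.001, -0.002], [0.01, -0.001, -0.001]]
```

Tracking is good, so I descend.

Request:
apply_moves --gripper '[0.05,0.05,0.05,0.05,0.05]' --slide '[[0,0,0.012],[0,0,0.012],[0,0,0.012],[0,0,0.012],[0,0,0.012]]' --angular '[[0.01,-0.001,-0.001],[0.01,-0.001,-0.001],[0.01,-0.001,-0.001],[0.01,-0.001,-0.001],[0.01,-0.001,-0.001]]'

```text
time: 4.3
ee_pos: [0.4538, 0.1664, 0.0687]
tool_rot: [1.992, 2.189, 0.275]
ft_force: [-0.0, 0.6, -0.1]
gripper_width: 0.0498
grip_force: 0.0
```

```bash
python3 - <<'E'
from h import *
im,d=read_camera("side"); cv2.imwrite("pics/s2.png",cv2.resize(im[180:320,180:360,::-1],None,fx=4,fy=4,interpolation=cv2.INTER_CUBIC));s=monitor.read_state()
print(s["ee_pos"],s["q"].round(2),s["ft_force"]); p,R=at(.215,.25,0);print(p)
E
```

```text
[0.45396293 0.16640632 0.06745452] [-0.35  0.48 -0.24  2.33  1.1   0.25 -1.53] [ 0.39336881  0.1181073  -0.69057967]
[0.45397095 0.16532511 0.06719236]
```

View pics/s2.png

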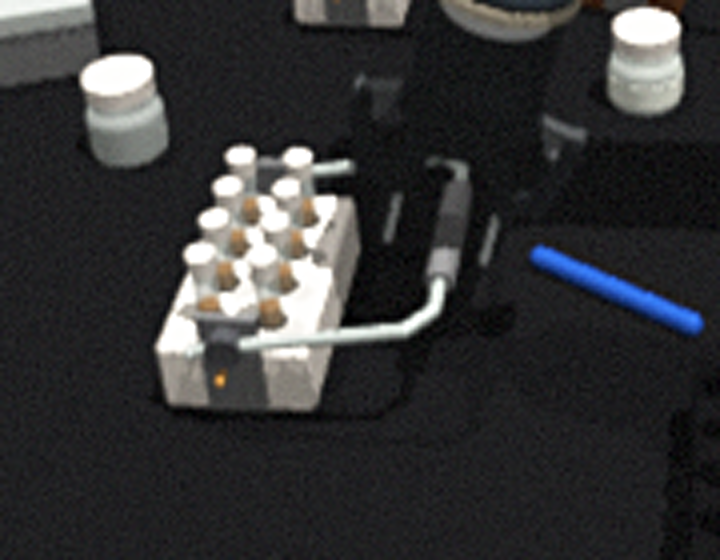

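The fingers at (392,215) and (488,240) straddle the sleeve at (448,235). Now I close the gripper.

Request:
apply_moves --gripper '[0.03,0.02,0.012,0.012,0.012]' --slide '[[0,0,0],[0,0,0],[0,0,0],[0,0,0],[0,0,0]]' --angular '[[0,0,0],[0,0,0],[0,0,0],[0,0,0],[0,0,0]]'

```text
time: 4.85
ee_pos: [0.448, 0.1657, 0.0682]
tool_rot: [1.991, 2.196, 0.268]
ft_force: [-19.3, 0.6, 0.1]
gripper_width: 0.0159
grip_force: 58.5
```

```bash
python3 - <<'E'
from h import *
rows([(*at(t,a),1) for t,a in zip(np.linspace(.29,.95,10),np.linspace(.22,-.1,10))])
E
```

```text
slide [[-0.001, 0.009, -0.005], [0.0, 0.004, -0.008], [0.0, 0.004, -0.007], [0.0, 0.005, -0.008], [0.0, 0.004, -0.006]] 
ang [[0.024, 0.001, 0.003], [0.036, 0.0, -0.0], [0.035, 0.0, -0.0], [0.036, 0.0, -0.0], [0.036, 0.0, -0.0]]
slide [[0.0, 0.005, -0.007], [0.0, 0.006, -0.007], [0.0, 0.005, -0.006], [0.0, 0.006, -0.006], [0.0, 0.006, -0.006]] 
ang [[0.035, 0.0, -0.0], [0.036, 0.0, -0.0], [0.035, 0.0, -0.0], [0.036, 0.0, -0.0], [0.035, 0.0, -0.0]]
```

The force shows the sleeve is about 6 mm nearer than my fit put it. I shift to relieve that, then lift slowly.

Request:
apply_moves --gripper '[0.012,0.012,0.012,0.012,0.012]' --slide '[[0,-0.006,0],[0,0.002,-0.007],[0,0.003,-0.008],[0,0.004,-0.007],[0,0.004,-0.008]]' --angular '[[0,0,0],[0.025,0,0],[0.035,0,0],[0.035,0,0],[0.035,0,0]]'

```text
time: 5.35
ee_pos: [0.4559, 0.1667, 0.1013]
tool_rot: [2.058, 2.26, 0.139]
ft_force: [19.1, -2.6, -13.9]
gripper_width: 0.0159
grip_force: 58.5
```

```bash
python3 - <<'E'
from h import *
s=monitor.read_state(); print(s["ft_force"],s["wrist_torque"],s["q"].round(2))
p=s["ee_pos"];R=Ro.from_rotvec(s["tool_rot"]);g=p-R.apply([0,0,.019]);z=R.as_matrix()[:,2]
L=Ro.from_euler('z',-YAW).apply(g-C);print("grip local",L,"th",np.arctan2(L[2]-.06,-L[0]),"r",np.hypot(L[0],L[2]-.06),"tilt",np.arctan2(z[0],-z[2]))
E
```

```text
[ 19.07779583  -2.62904405 -13.88621651] [-0.70399765 -3.3970198  -0.22111275] [-0.06  0.48 -0.59  2.18  0.65  0.54 -1.05]
grip local [-0.11283145  0.00121828  0.12014898] th 0.489765502861965 r 0.1278625698820643 tilt 0.12186983535930751
```

```bash
python3 - <<'E'
from h import *
rows([(*at(t,a),1) for t,a in zip(np.linspace(.5,.82,5),[.1,.06,.02,-.02,-.06])])
E
```

```text
slide [[-0.001, 0.007, 0.004], [-0.0, 0.005, -0.008], [-0.0, 0.005, -0.008], [-0.0, 0.006, -0.007], [-0.0, 0.005, -0.007]] 
ang [[0.022, -0.001, -0.001], [0.04, 0.0, -0.0], [0.04, 0.0, -0.0], [0.04, 0.0, -0.0], [0.04, 0.0, -0.0]]
```

Request:
apply_moves --gripper '[0.012,0.012,0.012,0.012,0.012]' --slide '[[0,0.008,0.002],[0,0.005,-0.008],[0,0.005,-0.008],[0,0.006,-0.007],[0,0.005,-0.007]]' --angular '[[0.02,0,0],[0.04,0,0],[0.04,0,0],[0.04,0,0],[0.04,0,0]]'

```text
time: 5.85
ee_pos: [0.473, 0.1686, 0.1297]
tool_rot: [-2.076, -2.292, 0.09]
ft_force: [-26.0, -1.6, 17.5]
gripper_width: 0.0157
grip_force: 61.2
```

```bash
cat > st.py <<'E'
from h import *
s=monitor.read_state()
p=s["ee_pos"];R=Ro.from_rotvec(s["tool_rot"]);g=p-R.apply([0,0,.019]);z=R.as_matrix()[:,2]
L=Ro.from_euler('z',-YAW).apply(g-C);th=np.arctan2(L[2]-.06,-L[0]);f=s["ft_force"]
print("local",L.round(4),"th",th.round(3),"r",np.hypot(L[0],L[2]-.06).round(4),"tilt",np.arctan2(z[0],-z[2]).round(3),"F",f.round(1),"ft",f[0]*np.sin(th)+f[2]*np.cos(th),"fin",f[0]*np.cos(th)-f[2]*np.sin(th),s["q"].round(2),s["time"])
E
python3 st.py; python3 - <<'E'
from h import *
rows([(*at(t,a),1) for t,a in zip(np.linspace(.92,1.16,5),[-.07,-.07,-.06,-.05,-.04])])
E
```

```text
local [-0.0919  0.0015  0.1486] th 0.767 r 0.1277 tilt -0.074 F [-26.   -1.6  17.5] ft -5.475022279365728 fin -30.87772981306606 [ 0.06  0.56 -0.72  1.93  0.43  0.89 -0.79] 5.85
slide [[-0.002, 0.019, -0.008], [0.0, 0.005, -0.005], [0.0, 0.006, -0.004], [0.0, 0.007, -0.004], [0.0, 0.006, -0.003]] 
ang [[-0.005, 0.004, 0.003], [-0.0, -0.0, 0.0], [-0.01, -0.0, 0.0], [-0.01, -0.0, 0.0], [-0.01, -0.0, 0.0]]
```

Request:
apply_moves --gripper '[0.012,0.012,0.026,0.026,0.026]' --slide '[[0,-0.004,-0.004],[0,-0.002,-0.002],[0,0,0],[0,0,0],[0,0,0]]' --angular '[[0,0,0],[0,0,0],[0,0,0],[0,0,0],[0,0,0]]'

```text
time: 6.35
ee_pos: [0.4764, 0.1684, 0.1364]
tool_rot: [-2.088, -2.295, 0.068]
ft_force: [0.4, -0.2, 0.4]
gripper_width: 0.0261
grip_force: 0.0
```

View pics/s3.png

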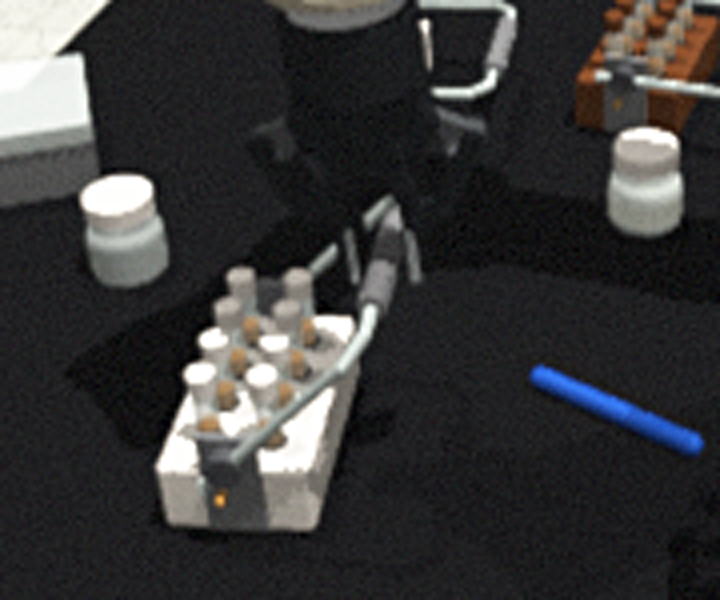

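The handle is at about 0.8 rad and the sleeve (382,260) sits caged between the fingers. I push on along the arc.

Request:
apply_moves --gripper '[0.026,0.026,0.026,0.026,0.026]' --slide '[[0,0.005,0],[0,0.008,-0.006],[0,0.008,-0.006],[0,0.009,-0.005],[0,0.008,-0.004]]' --angular '[[0,0,0],[-0.01,0,0],[-0.01,0,0],[-0.02,0,0],[-0.02,0,0]]'

```text
time: 6.9
ee_pos: [0.5159, 0.1724, 0.1557]
tool_rot: [2.113, 2.322, 0.003]
ft_force: [-3.0, 0.0, 0.6]
gripper_width: 0.0262
grip_force: 1.2
```

```bash
python3 st.py; python3 - <<'E'
from h import *
rows([(*at(t,0),1) for t in [1.24,1.32,1.4,1.48,1.56]])
E
```

```text
local [-0.0503  0.0012  0.1747] th 1.158 r 0.1252 tilt 0.003 F [-3.   0.   0.6] ft -2.519558587575771 fin -1.7314964533024813 [ 0.07  0.54 -0.72  1.87  0.45  0.9  -0.77] 6.9
slide [[-0.001, 0.009, -0.005], [-0.0, 0.01, -0.003], [-0.0, 0.01, -0.002], [-0.0, 0.01, -0.002], [-0.0, 0.01, -0.0]] 
ang [[0.003, 0.001, -0.001], [-0.0, -0.0, 0.0], [-0.0, -0.0, 0.0], [-0.0, -0.0, 0.0], [-0.0, -0.0, 0.0]]
```

Request:
apply_moves --gripper '[0.026,0.026,0.026,0.026,0.026]' --slide '[[0,0.01,-0.004],[0,0.01,-0.003],[0,0.01,-0.002],[0,0.01,-0.001],[0,0.01,0]]' --angular '[[0,0,0],[0,0,0],[0,0,0],[0,0,0],[0,0,0]]'

```text
time: 7.4
ee_pos: [0.5665, 0.177, 0.1656]
tool_rot: [2.113, 2.321, 0.002]
ft_force: [-0.9, -0.9, 0.6]
gripper_width: 0.026
grip_force: 0.6
```

```bash
python3 st.py; python3 - <<'E'
from h import *
im,d=read_camera("side"); cv2.imwrite("pics/s4.png",cv2.resize(im[130:290,180:360,::-1],None,fx=3.6,fy=3.6,interpolation=cv2.INTER_CUBIC))
E
python3 st.py
```

```text
local [0.0005 0.0009 0.1846] th 1.575 r 0.1246 tilt 0.003 F [-0.9 -0.9  0.6] ft -0.9244626307326665 fin -0.5887398975476676 [ 0.06  0.59 -0.71  1.73  0.45  0.98 -0.72] 7.4
local [0.0008 0.0008 0.1843] th 1.577 r 0.1243 tilt 0.001 F [-0.7 -0.4  0.9] ft -0.7309894852525066 fin -0.8919060700746904 [ 0.06  0.59 -0.71  1.73  0.45  0.99 -0.72] 7.45
```

View pics/s4.png

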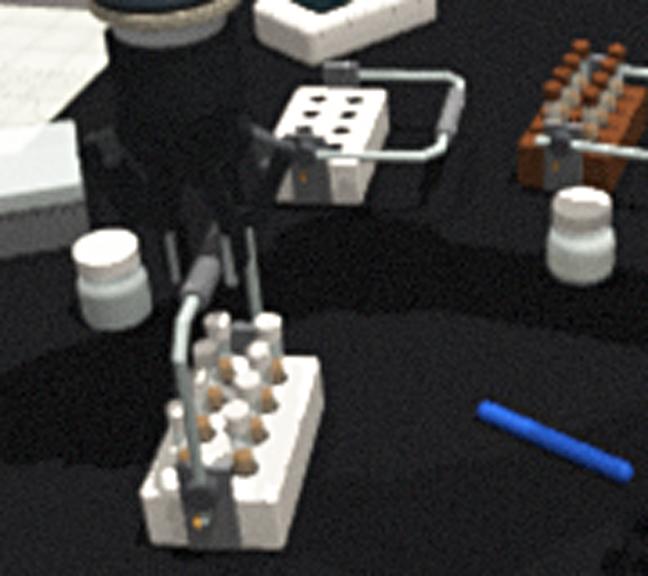

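The handle stands upright, with the sleeve at (205,275) loose between the fingers and almost no force. I open and withdraw straight up.

Request:
apply_moves --gripper '[0.05,0.05,0.05,0.05,0.05]' --slide '[[0,0,0],[0,0,0],[0,0,-0.02],[0,0,-0.04],[0,0,-0.04]]' --angular '[[0,0,0],[0,0,0],[0,0,0],[0,0,0],[0,0,0]]'

```text
time: 7.95
ee_pos: [0.5643, 0.1768, 0.2661]
tool_rot: [2.113, 2.323, -0.001]
ft_force: [2.0, -0.6, -0.7]
gripper_width: 0.0498
grip_force: 0.0
```

Request:
apply_moves --gripper '[0.05,0.05,0.05,0.05,0.05]' --slide '[[0,0,-0.03],[0,0,-0.02],[0,0,0],[0,0,0],[0,0,0]]' --angular '[[0,0,0],[0,0,0],[0,0,0],[0,0,0],[0,0,0]]'

```text
time: 8.45
ee_pos: [0.5643, 0.1767, 0.3142]
tool_rot: [2.114, 2.323, -0.002]
ft_force: [-0.5, 0.9, -1.2]
gripper_width: 0.0497
grip_force: 0.0
```

```bash
python3 st.py; python3 - <<'E'
from h import *
im,d=read_camera("side"); cv2.imwrite("pics/s5.png",im[...,::-1]); X=cloud("side",d)
P=crop(X); P=P[P[:,2]>.12]; L=Ro.from_euler('z',-YAW).apply(P-C); print(len(L),np.median(L,0),L.min(0),L.max(0))
for r in spot_in("carrier_grip","side"):
    c,w=map(int,np.round(r["centre"])); print(c,w,round(r["confidence"],2),X[w,c].round(3))
E
```

```text
local [-0.0016  0.0008  0.3332] th 1.565 r 0.2732 tilt 0.0 F [-0.5  0.9 -1.2] ft -0.460398996826502 fin 1.2123479586828774 [ 0.1   0.46 -0.77  1.52  0.33  1.3  -0.61] 8.45
415 [-0.00468514  0.0266055   0.18295409] [-0.01220667 -0.08191832  0.12015534] [0.00610469 0.09146294 0.19160788]
431 311 0.69 [0.12  0.264 0.   ]
236 214 0.66 [0.552 0.222 0.178]
364 172 0.57 [ 0.306 -0.229  0.059]
```

View pics/s5.png

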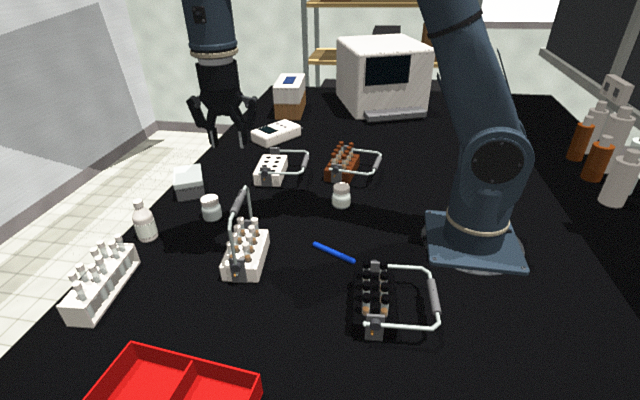

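The handle is upright with its sleeve at (238,205), the gripper is clear above it, and the empty carrier (270,170) is unchanged.

```bash
python3 -c "
from rig import ticket; print(ticket.sign_off())"
```

```text
the job is handed in; nothing more can be done
None
```

The loaded carrier's handle is upright and stayed there after I let go, the empty carrier's handle was not touched, and the job is handed in (no verdict was shown).

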